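# Turn the clamped fossil bone square to its strap

## Robot

A 7-joint arm with a two-finger parallel gripper is mounted at the origin on the work surface. World frame = base frame: x ahead of the robot, y to its left, z up, the work surface at z = 0. Lengths are in m, angles in rad, forces in N, time in s.
With the tool pointing down it reaches from about 0.4 to 0.85 m from the base axis. Payload 4.5 kg.
Tool frame: the origin (TCP) lies at the very end of the fingers, on their centre line; the grasp point (between the pads) lies 19 mm behind it; z points along the fingers, y is the direction in which the jaws open and shut (so a half turn about z gives the same grasp; the last joint's range is limited). The gripper opens to 88 mm and grips with 3 to 60 N. Pads are 18 mm wide; open, the fingers measure 123 mm over their backs; the gripper's body (75 mm by 187 mm) begins 45 mm behind the grasp point.
Start: joints at [-1.285, 0.689, -0.195, 1.565, 0.157, 0.902, -0.215], TCP at [0.156, 0.605, 0.239] pointing down, gripper open.
Joint ranges: [-3.01, 3.01], [-0.46, 2.08], [-1.47, 1.51], [0.13, 2.56], [-1, 4.14], [0.04, 2.09], [-2.66, 2.66]. Speed limits (rad/s): [2.57, 2.57, 3.14, 3.14, 3.14, 3.14, 3.14].

## Interface

Orientations are given as a unit quaternion [x, y, z, w].
In Python, from plant import ctrl gives the robot as it stands. The module is installed in compiled form; this text tells all that it offers.
- The arm moves only by the shell command python3 -m inch 'ROWS' [OPENING] [FORCE]. ROWS is JSON, a list of rows, each a list of 4 numbers: the shift along the tool's x, y, z in cm, then the turn about the tool's z in degrees. In form: [[x, y, z, turn], ...]. A call has exactly 10 rows; each row is the pose to reach, as a shift and turn from the pose commanded when the call began, along the tool's axes at that moment; what a row does not reach only later rows make up. A row lasts 1/8 s, in which the tool goes at most 62.5 mm and 10.7 degrees, less where a joint would pass 70% of its speed; a pose out of reach is approached as far as the arm can. A call with a gripper value outside its range is refused whole. OPENING is the gripper command: -1 is shut, 1 is fully open, values between are in proportion, set as the call begins (- or left out, the last holds). The fingers move at their own pace and stop on an object; FORCE is the grip in N (left out, the last holds). Time passes only in rows, so rows that repeat a pose let the fingers close, or fill a call up. It gives the time, the measured TCP pose, the force and the opening at its end, in the units of the state.
- ctrl.state(): the state, without advancing time (a new reading comes with each control period).
- ctrl.read_camera(name): name is "scene" or "side" or "wrist"; returns a dict with "img" (480x640x3 uint8, blue, green, red), "intrinsics" (3x3 intrinsics, pixels), "pose" (4x4, takes a point from camera to world coordinates). Camera axes: x right, y up, looking along -z (the intrinsics and any distortion apply to the point x, -y, -z); pixel columns grow to the right and rows downward; lengths in m; the calibration is good to about 2 mm. A picture is of the moment at which its call begins. There is no depth.
- ctrl.job_done(): hands the job in, once; it reports no verdict.
The state is a dict: "time": time; "qpos": joint angles; "qvel": joint speeds; "effort": joint torques, N m; "tcp_pos": TCP position; "tcp_rot": TCP orientation; "contact_force": force on the tool from outside, world axes, zero at the start; "moment": the same for the moment, N m; "gripper_width": finger opening in m.
Only numpy, scipy, OpenCV 4.12 (cv2) and the standard library are available. Lean on these libraries where they do the work, as an engineer would, in place of code of your own. Each camera call takes 0.05 s, during which the arm holds its last target.

## Task

Two fossils are clamped on metal stands. On the stand that holds the long straight bone, back the black clamp knob off (anticlockwise, about 70 degrees, no more than a quarter turn), turn the bone with its plaster disc, still seated on the stand, until the bone lies square across the clamp strap, then screw the knob fully tight again. Leave the coiled fossil as it is.

Things in the scene. Friction and masses are not known exactly. Their poses are not given: they have to be found in the camera images.
- bone_knob (a point): Grip point of the bone stand's knob, on its vertical screw axis, 84 mm above the table. Axes fixed to the stand: z up, x along the steel strap (28 mm wide, top at 54 mm) to the fossil disc, centred 120 mm away. Knob: black wing 56 mm long, 14 thick, 67 to 99 mm above the table; tight, its length lies 0.6 rad clockwise (from above) of x. Stand: fixed plate 240 x 130 x 20 mm, four 10 mm pins.
- bone_stand_screw (a joint): Turn of that knob, rad: 0 fully tight (hard stop), growing anticlockwise seen from above as it loosens, stop at 2.6; the wing turns with it. Starts 0 to 0.1. Needs about 0.15 N m, stays where left; knob and strap rise 3 mm per rad. The strap's sprung foot presses the disc with 20 N at 0 and leaves it at 0.67 rad.
- bone_mid (a point): Middle of the brown bone, on its disc's axis, 86 mm above the table: the height to grip. x along the bone (level, 100 mm long, 24 thick, ends to 36), z up. It lies on a 14 mm wide ridge over stone 64 mm high on a white plaster disc (110 mm wide, 16 thick; loose between pins, 0.4 to 0.65 kg). Must end square to bone_knob's x, either way; starts 35 to 70 degrees short, to be turned anticlockwise.
- coil_mouth (a point): A point on the rim of the coiled fossil, 70 mm above the table, 28 mm from its disc's axis, on the other, identical stand. To be left alone.
Mind the look-alikes: they are no part of the job. Leave any green or orange look-alike of the part that bears bone_mid alone.

How it is judged:
On the way, in this order (a step that is already met when the one before it is completed fails the run):
1. the knob of the bone's stand is backed off by at least 0.7 rad (40 degrees), the bone not yet turned to its new bearing (still over 0.3 rad short) (value of joint bone_stand_screw above 0.7 rad and angle between the x axis of bone_mid and the y axis of bone_knob, either way round above 0.3 rad), for 0.1 s.
2. with the clamp still slack, the bone is turned to within 0.2 rad of square to the strap (value of joint bone_stand_screw above 0.6 rad and angle between the x axis of bone_mid and the y axis of bone_knob, either way round below 0.2 rad), for 0.1 s.
At the end, for the whole second after the job is handed in: The knob is screwed back to within 0.25 rad (14 degrees) of fully tight, the bone lies within 0.2 rad (11 degrees) of square to the strap, and its disc is still seated flat, within 12 mm of where it was (value of joint bone_stand_screw below 0.25 rad and angle between the x axis of bone_mid and the y axis of bone_knob, either way round below 0.2 rad and distance of bone_mid from where it was at the start of the episode below 0.012 m and angle between bone_mid's own z axis and vertical below 0.1 rad); the robot touches nothing.
It fails at once if the knob is backed off more than 2 rad (115 degrees), far past just enough (value of joint bone_stand_screw above 2 rad).
It fails at once if the bone is lifted or dragged more than 20 mm from its seat (distance of bone_mid from where it was at the start of the episode above 0.02 m).
It fails at once if the coiled fossil is shifted or turned (its rim point moves more than 12 mm) (distance of coil_mouth from where it was at the start of the episode above 0.012 m).
It also fails if it takes over 64 s, if anything falls off the work surface, if the arm or the gripper's body presses on something with over 40 N, if the wrist force passes 120 N, or if a joint passes its speed limit or range.

## Working session

There is one attempt and no reset: what is moved stays moved. The work goes in short steps, Python scripts to look and compute and a shell command to move; the robot and the scene stay as the last step left them, time stands still between calls to the robot, and variables do not carry over. Pictures are saved under pics/ and viewed, and the job is handed in when it is done.

```bash
mkdir -p pics
python3 - <<'E'
from plant import ctrl
import cv2
s=ctrl.state()
for k,v in s.items(): print(k,v)
for n in("scene","side","wrist"):
    c=ctrl.read_camera(n); cv2.imwrite(f"pics/{n}0.png",c["img"]); print(n,c["intrinsics"],c["pose"],[k for k in c])
E
```

```text
time 0.0
qpos [-1.28519557  0.6899781  -0.19450219  1.5663123   0.15734737  0.90250223
 -0.21509551]
qvel [ 1.62146977e-03  1.66887432e-03  4.52512562e-06  2.34484510e-04
  3.21421546e-04 -1.19952721e-04 -5.56076822e-04]
effort [-6.94491223e-05 -5.27542162e+01 -1.26730118e+00 -1.53430760e+01
 -5.26935572e-02  6.46844477e-03  1.67707681e-04]
tcp_pos [0.15562994 0.60467809 0.23792187]
tcp_rot [ 1.25515761e-01  9.92091215e-01 -9.01903296e-04 -2.59519205e-05]
contact_force [ 0.51211148 -0.21370701  0.07694233]
moment [-0.00273336  0.01723038 -0.02572058]
gripper_width 0.08832381720083338
scene [[449.5026075    0.         318.74708954]
 [  0.         449.5026075  236.21053639]
 [  0.           0.           1.        ]] [[-0.06610917 -0.59850342  0.79838789  1.35159464]
 [ 0.99775942 -0.04789601  0.04671303 -0.13181138]
 [ 0.01028169  0.7996872   0.6003288   0.74451953]
 [ 0.          0.          0.          1.        ]] ['img', 'intrinsics', 'pose']
side [[595.15773043   0.         326.65997674]
 [  0.         595.15773043 232.40131841]
 [  0.           0.           1.        ]] [[ 0.80566292  0.3109176  -0.50421969 -0.22529522]
 [-0.59234871  0.41494401 -0.69061166 -1.16291533]
 [-0.00550038  0.8550741   0.51847664  0.79729115]
 [ 0.          0.          0.          1.        ]] ['img', 'intrinsics', 'pose']
wrist [[350.14193283   0.         317.75095984]
 [  0.         350.14193283 234.48011059]
 [  0.           0.           1.        ]] [[ 0.24906123 -0.92005177 -0.30244545  0.07813773]
 [ 0.96848494  0.23585336  0.08006321  0.62337639]
 [-0.00232952 -0.31285451  0.94979821  0.38549191]
 [ 0.          0.          0.          1.        ]] ['img', 'intrinsics', 'pose']
```

View pics/scene0.png

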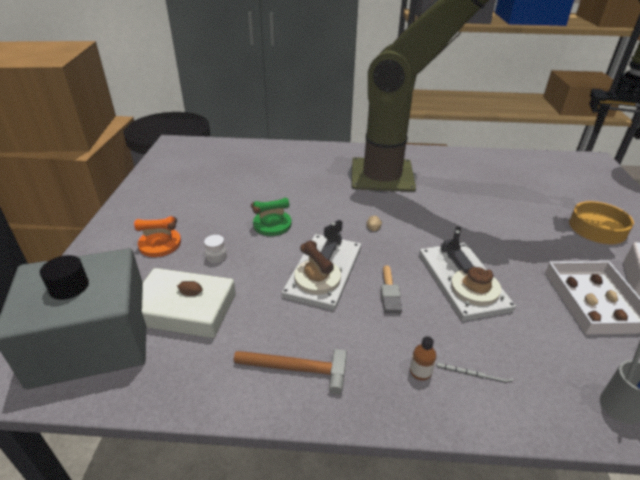

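View pics/side0.png

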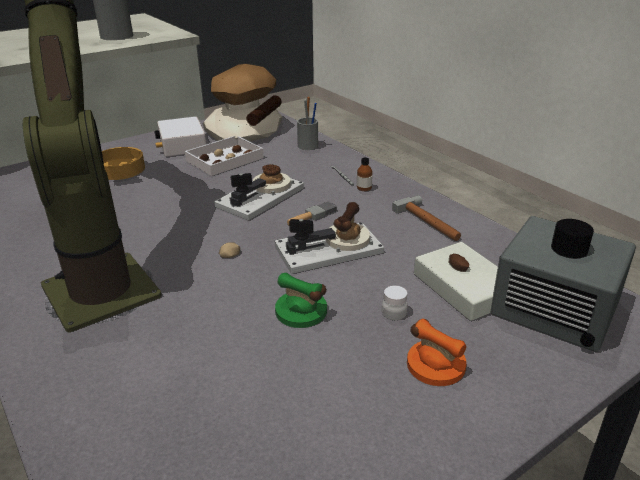

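View pics/wrist0.png

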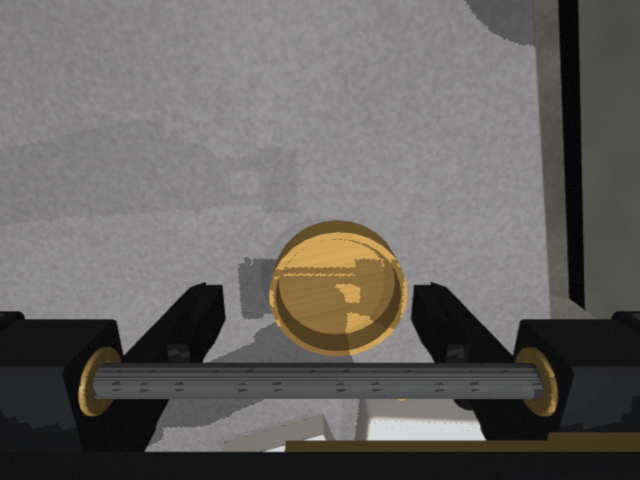

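The bone stand is at scene (323,268) and side (329,245). Its knob is near scene (334,232) and side (298,232), and the coil stand is at scene (465,280). I'll enlarge both views.

Run:
```python
import cv2
a=cv2.imread("pics/scene0.png")[210:320,270:370]; cv2.imwrite("pics/sc_c.png",cv2.resize(a,None,fx=5,fy=5,interpolation=cv2.INTER_CUBIC))
a=cv2.imread("pics/side0.png")[195:275,265:395]; cv2.imwrite("pics/si_c.png",cv2.resize(a,None,fx=6,fy=6,interpolation=cv2.INTER_CUBIC))
```

```text
(no output)
```

View pics/sc_c.png

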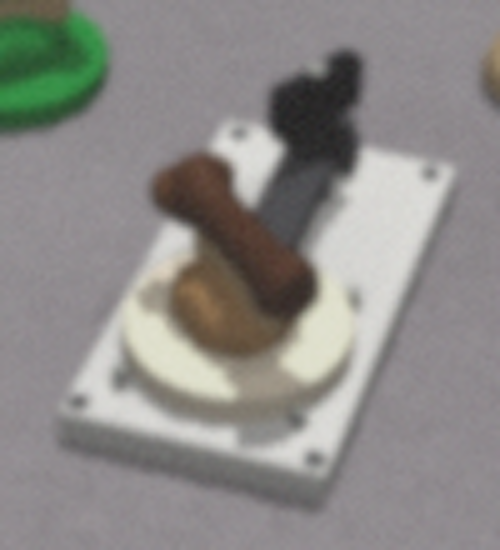

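View pics/si_c.png

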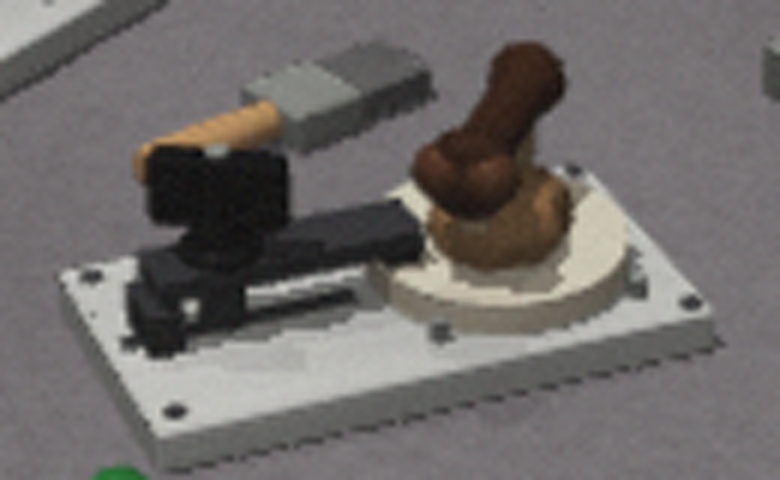

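```bash
cat > h.py <<'E'
import numpy as np
def ray(c,px):
    K=np.array(c["intrinsics"]);P=np.array(c["pose"])
    d=np.linalg.inv(K)@np.array([px[0],px[1],1.]); d=P[:3,:3]@np.array([d[0],-d[1],-d[2]])
    return P[:3,3],d
def onz(c,px,z):
    o,d=ray(c,px); return (o+d*(z-o[2])/d[2])[:2]
def proj(c,p):
    K=np.array(c["intrinsics"]);P=np.array(c["pose"])
    q=P[:3,:3].T@(np.array(p)-P[:3,3]); q=K@np.array([q[0],-q[1],-q[2]]); return q[:2]/q[2]
def tri(c1,p1,c2,p2):
    A=np.zeros((3,3));b=np.zeros(3)
    for c,p in((c1,p1),(c2,p2)):
        o,d=ray(c,p);d=d/np.linalg.norm(d);M=np.eye(3)-np.outer(d,d);A+=M;b+=M@o
    return np.linalg.solve(A,b)
E
python3 - <<'E'
from plant import ctrl
from h import *
np.set_printoptions(precision=4,suppress=True)
sc=ctrl.read_camera("scene");si=ctrl.read_camera("side")
S=lambda u,v:(270+u/5-.4,210+v/5-.4)
D=lambda u,v:(265+u/6-.4,195+v/6-.4)
for nm,c,pts in(("scene",sc,[S(232,122),S(455,165),S(322,478),S(62,420)]),("side",si,[D(60,275),D(160,435),D(712,312),D(585,172)])):
    Q=np.array([onz(c,p,.02) for p in pts]); print(nm,Q.tolist(),Q.mean(0))
    print([np.linalg.norm(Q[i]-Q[(i+1)%4]) for i in range(4)])
    print([np.degrees(np.arctan2(*(Q[(i+1)%4]-Q[i])[::-1])) for i in range(4)])
# bone ends and knob
print("bone scene",onz(sc,S(185,185),.086),onz(sc,S(290,290),.086))
print("bone side",onz(si,D(530,75),.086),onz(si,D(460,180),.086))
print("knob", tri(sc,S(318,65),si,D(218,150)))
print("knob wing scene top ends",onz(sc,S(290,90),.085),onz(sc,S(345,70),.085))
print("knob wing side",onz(si,D(148,185),.083),onz(si,D(288,190),.083))
E
```

```text
scene [[0.3787073386353219, -0.19624675952942294], [0.4072569665480762, -0.07621119112005134], [0.6410523427785237, -0.13733025548464575], [0.6133705871668895, -0.257668381533145]] [ 0.5101 -0.1669]
[np.float64(0.12338403031720778), np.float64(0.24165226664680792), np.float64(0.12348094660556636), np.float64(0.24256845603036759)]
[np.float64(76.62117615866757), np.float64(-14.6504616986227), np.float64(-102.95456725718513), np.float64(165.3322441301298)]
side [[0.4052305363771487, -0.08134743104062725], [0.37434043845553844, -0.20273659984693004], [0.6010358015378027, -0.2631747012139789], [0.6308294636236178, -0.14579146845324065]] [ 0.5029 -0.1733]
[np.float64(0.12525784787027017), np.float64(0.23461362223846527), np.float64(0.12110526674693134), np.float64(0.23462291007656516)]
[np.float64(-104.27712245286486), np.float64(-14.92811470598325), np.float64(75.7581994612606), np.float64(164.05760938947182)]
bone scene [ 0.519 -0.209] [ 0.5908 -0.1556]
bone side [ 0.5902 -0.1571] [ 0.515  -0.2076]
knob [ 0.4382 -0.1507  0.1009]
knob wing scene top ends [ 0.4368 -0.1634] [ 0.4172 -0.1364]
knob wing side [ 0.4175 -0.1329] [ 0.4594 -0.1692]
```

```bash
cat >> h.py <<'E'
from scipy.spatial.transform import Rotation as R
def todo(s,xyz,yang):
    """tool shift cm and turn deg from measured pose to target xyz with tool y at world angle yang deg"""
    Q=R.from_quat(s["tcp_rot"]).as_matrix()
    y=np.degrees(np.arctan2(Q[1,1],Q[0,1]))
    print("y ang",round(y,2),"shift",np.round(Q.T@(np.array(xyz)-s["tcp_pos"])*100,2),"turn",round((y-yang+180)%360-180,2),"tilt",np.round(Q[:2,2],4))
E
python3 -c "
from plant import ctrl
from h import *
s=ctrl.state();todo(s,[.42,.25,.24],-14.4)"
python3 -m inch '[[-2,-1.6,0,6],[-5,-4,0,14],[-9,-7,0,23],[-13,-10.5,0,33],[-17.5,-14,0,43],[-22,-18,0,53],[-26.5,-21.5,0,63],[-30,-24.5,0,73],[-32.5,-26.5,0,82],[-34,-27.5,0,90]]' -0.1 20; python3 -c "
from plant import ctrl
from h import *
s=ctrl.state();todo(s,[.438,-.151,.16],-137);print(s['qpos'],s['time'])"
```

```text
y ang 75.58 shift [-34.45 -27.8   -0.14] turn 89.98 tilt [-0.0001 -0.0008]
time: 1.5
tcp_pos: [0.4175, 0.2524, 0.2389]
tcp_rot: [0.793, 0.61, 0.0, 0.0]
contact_force: [-0.7, 0.1, 0.2]
gripper_width: 0.0396
y ang -14.85 shift [-38.47  12.32   7.9 ] turn 122.15 tilt [ 0.0005 -0.0003]
[-0.77636723  0.52122797  0.21326914  1.98213388 -0.17308463  0.65507076
 -0.7122458 ] 1.5
```

```bash
python3 -m inch '[[-2,0.6,0,6],[-6,2,0,16],[-10.5,3.4,0,26],[-15,4.8,0,36],[-19.5,6.2,0,46],[-24,7.6,0,56],[-28.5,9.2,0.5,66],[-33,10.6,1,76],[-36.5,11.7,1.5,86],[-38.5,12.3,2,96]]'
python3 - <<'E'
from plant import ctrl
from h import *
import cv2
s=ctrl.state();todo(s,[.438,-.151,.16],-137);print(s['qpos'],s['time'])
c=ctrl.read_camera("wrist");cv2.imwrite("pics/w1.png",c["img"])
E
```

```text
time: 2.75
tcp_pos: [0.4397, -0.1514, 0.2188]
tcp_rot: [0.983, -0.181, 0.001, 0.0]
contact_force: [0.2, 0.9, 0.6]
gripper_width: 0.0395
y ang -110.89 shift [-0.18  0.02  5.88] turn 26.11 tilt [ 0.0009 -0.0007]
[-0.14231598  0.59279474  0.60328289  2.07985177 -0.56537766  0.63242378
 -1.0858632 ] 2.75
```

View pics/w1.png

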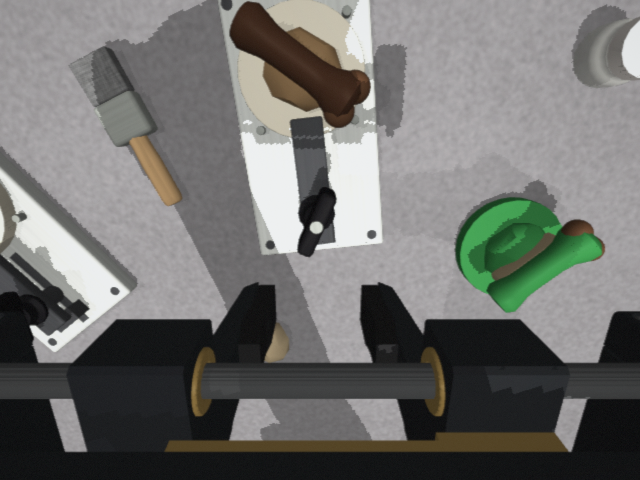

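The wrist view shows the knob centre dot at about (316,228), with the wing running from (326,189) to (309,254). The bone runs from (250,15) to (350,105) and the strap end is at (307,118).

Run:
```python
from plant import ctrl
from h import *
import cv2
np.set_printoptions(precision=4,suppress=True)
c=ctrl.read_camera("wrist");img=c["img"]
ang=lambda a,b:np.degrees(np.arctan2(b[1]-a[1],b[0]-a[0]))
k=onz(c,(316,228),.099);print("knob",k)
hsv=cv2.cvtColor(img,cv2.COLOR_BGR2HSV)
roi=np.zeros(img.shape[:2],np.uint8);roi[182:262,285:345]=1
m=((img.max(2)<32)&(roi>0)).astype(np.uint8)
n,l,st,ce=cv2.connectedComponentsWithStats(m);i=1+st[1:,4].argmax();print(st[i],ce[i])
cv2.imwrite("pics/km.png",cv2.resize(((l==i)*255).astype(np.uint8)[170:280,270:360],None,fx=5,fy=5))
e=onz(c,(326,190),.098),onz(c,(308,255),.098);print("wing",ang(e[1],e[0]),e)
roi[:]=0;roi[0:130,225:380]=1
m=((hsv[...,2]<95)&(hsv[...,1]>110)&(roi>0)).astype(np.uint8)
n,l,st,ce=cv2.connectedComponentsWithStats(m);i=1+st[1:,4].argmax();print("bone",st[i],ce[i])
P=np.array([onz(c,p,.086) for p in np.argwhere(l==i)[:,::-1]])
mu=P.mean(0);w,v=np.linalg.eigh(np.cov((P-mu).T));d=v[:,1];print("bone mid",mu,"dir",ang((0,0),d)%180, 4*np.sqrt(w))
cv2.imwrite("pics/bm.png",cv2.resize(((l==i)*255).astype(np.uint8)[0:140,210:390],None,fx=4,fy=4))
q=onz(c,(307,118),.053);print("strap dir",ang(k,q),np.linalg.norm(q-k))
print("plate R edge",ang(onz(c,(382,240),.02),onz(c,(369,0),.02)),"L",ang(onz(c,(262,253),.02),onz(c,(221,5),.02)))
```

```text
knob [ 0.4406 -0.1545]
[296 188  36  63 679] [309.4772 210.0957]
wing -36.242431754760354 (array([ 0.4661, -0.1728]), array([ 0.4211, -0.1398]))
bone [ 226    4  139  124 6217] [294.9593  65.8385]
bone mid [ 0.5567 -0.1841] dir 34.37003840503385 [0.0351 0.127 ]
strap dir -16.12524753261982 0.08385282462686382
plate R edge -15.116592416992692 L -15.315635257662418
```

View pics/km.png

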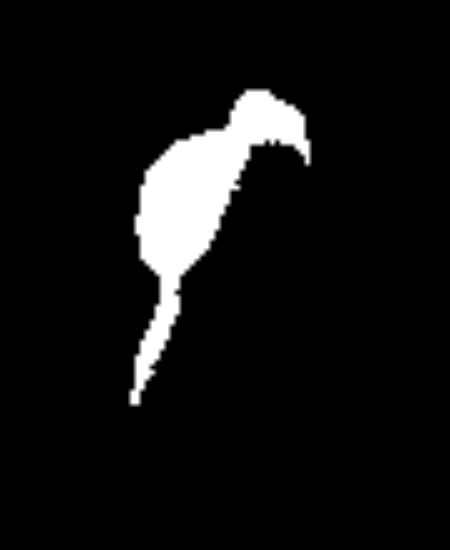

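View pics/bm.png

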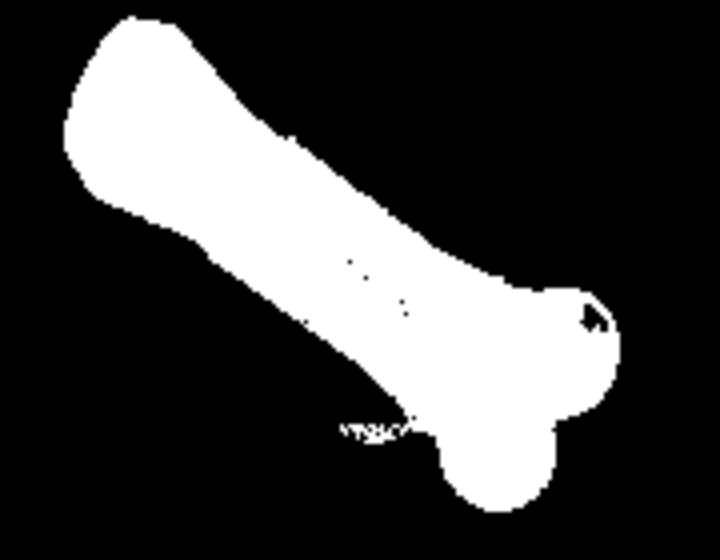

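Run:
```python
import cv2
a=cv2.imread("pics/w1.png")[170:270,270:370]; a=cv2.convertScaleAbs(a,alpha=2.5); cv2.imwrite("pics/w1k.png",cv2.resize(a,None,fx=6,fy=6,interpolation=cv2.INTER_CUBIC))
```

```text
(no output)
```

View pics/w1k.png

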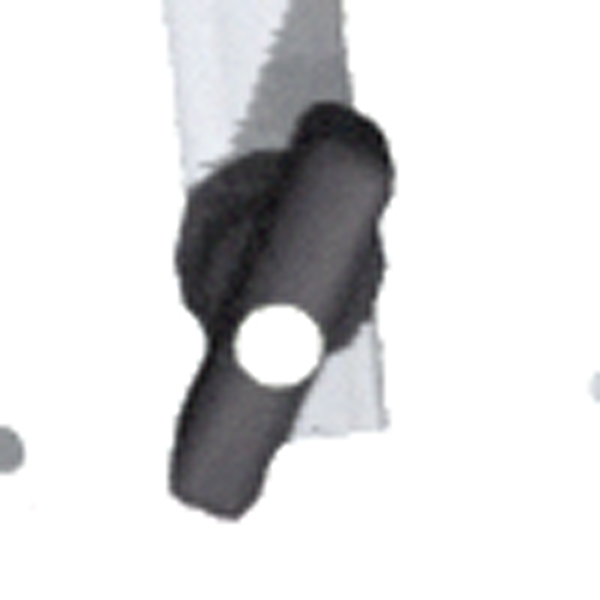

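Run:
```python
from plant import ctrl
from h import *
c=ctrl.read_camera("wrist")
a=onz(c,(305,251),.099);b=onz(c,(331,196),.099);print(a,b,(a+b)/2,np.linalg.norm(a-b),np.degrees(np.arctan2(*(b-a)[::-1])))
for z in(.099,.103,.106):print(onz(c,(316.5,227.5),z))
print(proj(c,[0,0,0]),c["pose"][:3,3])
todo(ctrl.state(),[.440,-.153,.10],-137)
```

```text
[ 0.42509027 -0.13682924] [ 0.46041227 -0.17225244] [ 0.44275127 -0.15454084] 0.05002446259228123 -45.081966017173734
[ 0.4405139  -0.15269936]
[ 0.44166073 -0.1531373 ]
[ 0.44252085 -0.15346576]
[325.48610363 508.55897552] [ 0.51708193 -0.18193856  0.36606081]
y ang -110.37 shift [ 0.17  0.29 11.85] turn 26.63 tilt [-0.0006 -0.0002]
```

```bash
python3 -c "
from plant import ctrl
from h import *
s=ctrl.state();print(s['tcp_pos']);todo(s,[.4415,-.1535,.067],-136.5)"
```

```text
[ 0.43948903 -0.14967021  0.21850707]
y ang -110.37 shift [ 0.33  0.28 15.15] turn 26.13 tilt [-0.0006 -0.0002]
```

```bash
python3 -m inch '[[0.1,0.1,0.5,5],[0.3,0.3,2,14],[0.3,0.3,4,22],[0.3,0.3,6.5,26],[0.3,0.3,9,26],[0.3,0.3,10.5,26],[0.3,0.3,11,26],[0.3,0.3,11,26],[0.3,0.3,11,26],[0.3,0.3,11,26]]'
python3 - <<'E'
from plant import ctrl
from h import *
import cv2
c=ctrl.read_camera("wrist");cv2.imwrite("pics/w2.png",c["img"])
s=ctrl.state();todo(s,[.4415,-.1535,.069],-136.5);print(s['qpos'],s['time'])
E
```

```text
time: 4.15
tcp_pos: [0.4418, -0.153, 0.1092]
tcp_rot: [0.919, -0.394, 0.0, -0.0]
contact_force: [0.0, -0.7, -0.2]
gripper_width: 0.0393
y ang -136.4 shift [0.01 0.05 4.01] turn 0.1 tilt [ 0.0008 -0.0002]
[-0.03059483  0.78470638  0.44506771  2.16217384 -0.92134674  0.39199137
 -1.20306619] 4.2
```

View pics/w2.png

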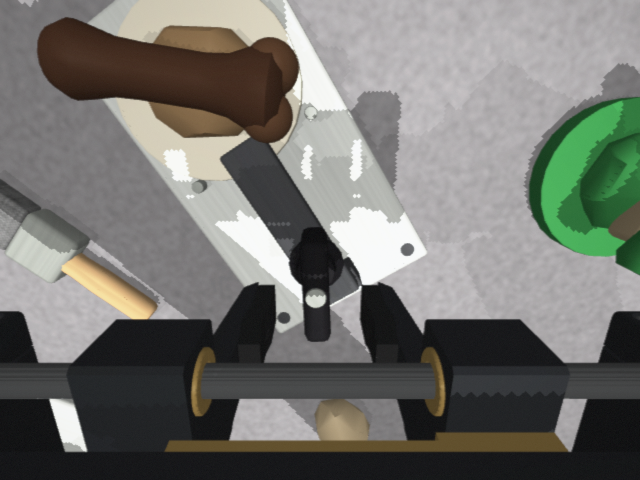

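```bash
python3 -m inch '[[0,0,1,0],[0,0,2.2,0],[0,0,3.3,0],[0,0,3.9,0],[0,0,4,0],[0,0,4,0],[0,0,4,0],[0,0,4,0],[0,0,4,0],[0,0,4,0]]' ; python3 -m inch '[[0,0,0,0],[0,0,0,0],[0,0,0,0],[0,0,0,0],[0,0,0,0],[0,0,0,0],[0,0,0,0],[0,0,0,0],[0,0,0,0],[0,0,0,0]]' -1 40
python3 - <<'E'
from plant import ctrl
from h import *
s=ctrl.state();todo(s,[.4415,-.1535,.069],-136.5);print(s['contact_force'],s['moment'],s['gripper_width'],s['time'])
E
```

```text
time: 5.45
tcp_pos: [0.4415, -0.153, 0.0687]
tcp_rot: [0.919, -0.394, 0.0, -0.0]
contact_force: [0.6, -0.3, 1.1]
gripper_width: 0.0393
time: 6.7
tcp_pos: [0.4428, -0.1524, 0.0695]
tcp_rot: [0.919, -0.394, 0.001, -0.001]
contact_force: [2.1, 1.9, 9.0]
gripper_width: 0.0136
y ang -136.4 shift [-0.01  0.17  0.05] turn 0.1 tilt [0.0027 0.0014]
[2.06222193 1.85784082 9.03940976] [ 0.81739132 -0.31750458 -0.09657394] 0.013619949853311945 6.7
```

```bash
python3 -m inch '[[0,0,0,-3],[0,0,0,-8],[0,0,-0.05,-13],[0,0,-0.1,-18],[0,0,-0.1,-23],[0,0,-0.15,-28],[0,0,-0.15,-32],[0,0,-0.2,-35],[0,0,-0.2,-35],[0,0,-0.2,-35]]'
python3 - <<'E'
from plant import ctrl
from h import *
s=ctrl.state();todo(s,[.4415,-.1535,.069],-136.5);print(s['contact_force'],s['moment'],s['gripper_width'],s['qpos'])
E
```

```text
time: 7.95
tcp_pos: [0.4436, -0.151, 0.0714]
tcp_rot: [0.995, -0.098, 0.001, -0.002]
contact_force: [4.3, 5.3, 6.8]
gripper_width: 0.0132
y ang -101.27 shift [-0.16  0.29  0.24] turn 35.23 tilt [0.0033 0.003 ]
[4.27491203 5.33876193 6.82529483] [ 1.32193754 -0.52369361  0.0703733 ] 0.0131534075257435 [ 0.12796995  0.81890821  0.17153535  2.16825976 -0.68420616  0.20446953
 -0.84807816]
```

```bash
python3 -m inch '[[0.05,-0.1,0,-3],[0.1,-0.2,0,-8],[0.1,-0.2,-0.05,-13],[0.1,-0.2,-0.1,-18],[0.1,-0.2,-0.1,-23],[0.1,-0.2,-0.15,-28],[0.1,-0.2,-0.15,-32],[0.1,-0.2,-0.2,-35],[0.1,-0.2,-0.2,-35],[0.1,-0.2,-0.2,-35]]'
python3 - <<'E'
from plant import ctrl
from h import *
import cv2
s=ctrl.state();todo(s,[.4415,-.1535,.069],-136.5);print(s['contact_force'],s['moment'],s['gripper_width'],s['qpos'])
c=ctrl.read_camera("wrist");cv2.imwrite("pics/w3.png",c["img"])
E
```

```text
time: 9.2
tcp_pos: [0.4434, -0.1493, 0.0732]
tcp_rot: [0.979, 0.205, 0.001, -0.001]
contact_force: [1.4, 5.5, 6.7]
gripper_width: 0.0135
y ang -66.3 shift [-0.34  0.31  0.42] turn 70.2 tilt [0.0007 0.0027]
[1.42708913 5.45157863 6.70045588] [1.10033462 0.05210588 0.02523951] 0.01350430028637743 [ 0.17033184  0.80750449  0.09472669  2.16529531 -0.39680377  0.18504508
 -0.53046102]
```

View pics/w3.png

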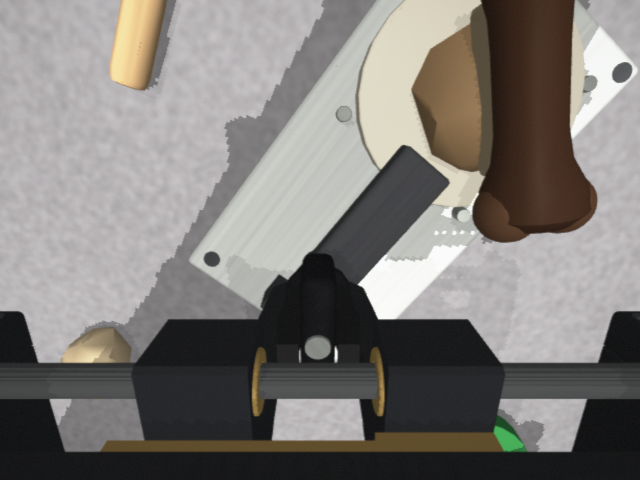

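```bash
python3 -m inch '[[0,0,0,0],[0,0,0,0],[0,0,0,0],[0,0,-0.5,0],[0,0,-2,0],[0,0,-4,0],[0,0,-6,0],[0,0,-8,0],[0,0,-9,0],[0,0,-9,0]]' 0.15 25
python3 - <<'E'
from plant import ctrl
from h import *
import cv2
s=ctrl.state();todo(s,[.5567,-.1842,.16],-55);print(s['tcp_pos'],s['contact_force'],s['gripper_width'],s['time'])
c=ctrl.read_camera("wrist");cv2.imwrite("pics/w4.png",c["img"])
E
```

```text
time: 10.5
tcp_pos: [0.4429, -0.1512, 0.163]
tcp_rot: [0.979, 0.204, 0.0, 0.0]
contact_force: [0.6, -0.8, 0.3]
gripper_width: 0.0505
y ang -66.4 shift [9.1  7.58 0.31] turn -11.4 tilt [ 0.0006 -0.    ]
[ 0.44292255 -0.15117153  0.16299015] [ 0.61601111 -0.77907769  0.27611025] 0.05049559187552712 10.5
```

View pics/w4.png

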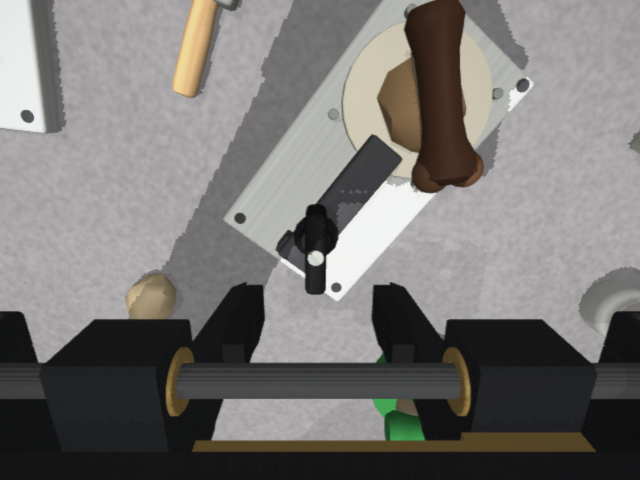

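The knob now stands backed off by about 70° (wing vertical at (316,250)), and the bone and disc look undisturbed. I'll move over the bone next.

```bash
python3 -m inch '[[0.8,0.7,0,-2],[2.4,2,0,-5],[4.5,3.7,0,-8],[6.6,5.5,0,-11],[8.3,6.9,0,-11],[9.1,7.6,0,-11],[9.1,7.6,0,-11],[9.1,7.6,0,-11],[9.1,7.6,0,-11],[9.1,7.6,0,-11]]'
python3 - <<'E'
from plant import ctrl
from h import *
import cv2
c=ctrl.read_camera("wrist");cv2.imwrite("pics/w5.png",c["img"])
s=ctrl.state();todo(s,[.5567,-.1842,.07],-55);print(s['tcp_pos'],s['qpos'])
E
```

```text
time: 11.8
tcp_pos: [0.5563, -0.1844, 0.1628]
tcp_rot: [0.955, 0.297, -0.0, -0.0]
contact_force: [1.3, 0.1, 0.7]
gripper_width: 0.0511
y ang -55.43 shift [ 0.04 -0.    9.28] turn -0.43 tilt [-0.0001  0.0002]
[ 0.55636808 -0.18446361  0.16283097] [ 0.11356142  0.74912382  0.2236074   1.7712047  -0.2526475   0.64942075
 -0.48597503]
```

View pics/w5.png

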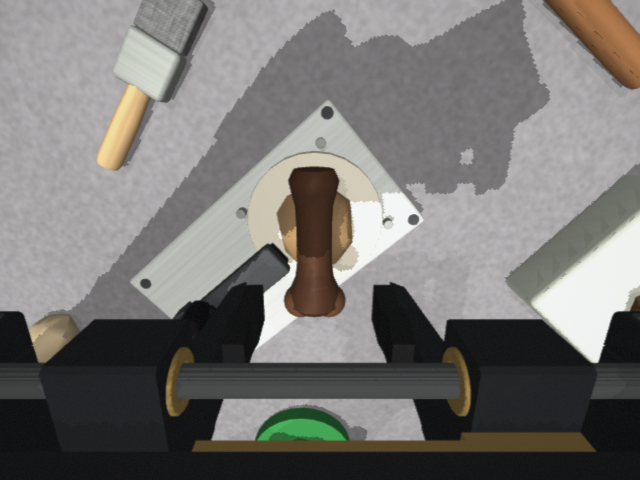

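```bash
python3 -m inch '[[0,0,0.8,0],[0,0,2.5,0],[0,0,4.5,0],[0,0,6.5,0],[0,0,8,0],[0,0,9,0],[0,0,9.3,0],[0,0,9.3,0],[0,0,9.3,0],[0,0,9.3,0]]'; python3 -m inch '[[0,0,0,0],[0,0,0,0],[0,0,0,0],[0,0,0,0],[0,0,0,0],[0,0,0,0],[0,0,0,0],[0,0,0,0],[0,0,0,0],[0,0,0,0]]' -1 25;  python3 - <<'E'
from plant import ctrl
from h import *
import cv2
c=ctrl.read_camera("wrist");cv2.imwrite("pics/w6.png",c["img"])
s=ctrl.state();todo(s,[.5567,-.1842,.07],-15);print(s['tcp_pos'],s['contact_force'],s['moment'],s['qpos'])
E
```

```text
time: 13.1
tcp_pos: [0.557, -0.1846, 0.0702]
tcp_rot: [0.955, 0.297, 0.0, 0.0]
contact_force: [0.7, -0.4, 0.0]
gripper_width: 0.0507
time: 14.35
tcp_pos: [0.5555, -0.1831, 0.0696]
tcp_rot: [0.955, 0.298, -0.001, -0.002]
contact_force: [-4.0, 5.1, 4.4]
gripper_width: 0.0231
y ang -55.38 shift [ 0.03  0.16 -0.04] turn -40.38 tilt [-0.0025  0.0024]
[ 0.55552512 -0.18302751  0.06957224] [-3.09809042  4.37588959  5.00221903] [0.86697599 0.83533474 0.01121857] [ 0.14828368  0.88986428  0.16198415  1.81689574 -0.28953479  0.46107451
 -0.45467028]
```

View pics/w6.png

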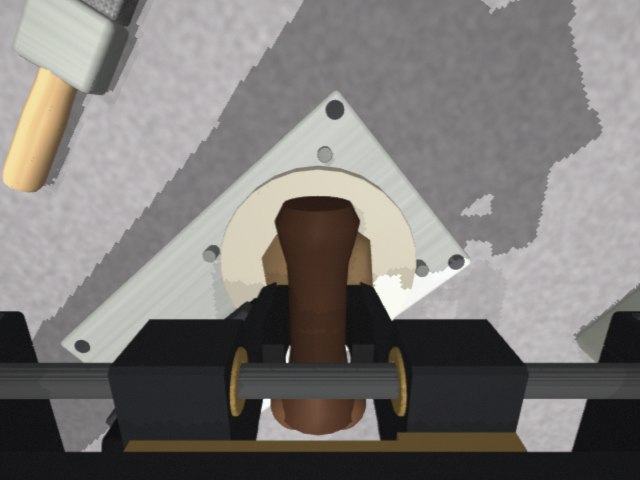

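```bash
python3 -m inch '[[0,0,0,-2],[0,0,0,-6],[0,0,0,-11],[0,0,0,-16],[0,0,0,-21],[0,0,0,-26],[0,0,0,-31],[0,0,0,-36],[0,0,0,-40],[0,0,0,-40]]'
python3 - <<'E'
from plant import ctrl
from h import *
import cv2
c=ctrl.read_camera("wrist");cv2.imwrite("pics/w7.png",c["img"])
s=ctrl.state();todo(s,[.5567,-.1842,.07],-15);print(s['tcp_pos'],s['contact_force'],s['moment'],s['gripper_width'])
E
```

```text
time: 15.65
tcp_pos: [0.5572, -0.1857, 0.0696]
tcp_rot: [0.796, 0.605, 0.0, 0.001]
contact_force: [0.2, -0.8, -1.5]
gripper_width: 0.0228
y ang -15.51 shift [ 0.13 -0.08 -0.04] turn -0.51 tilt [ 0.0013 -0.0013]
[ 0.5571294  -0.18569934  0.06959013] [ 0.43999234 -0.26632525 -1.42081514] [-0.17915359  0.12253696  0.03515267] 0.023000608805128
```

View pics/w7.png

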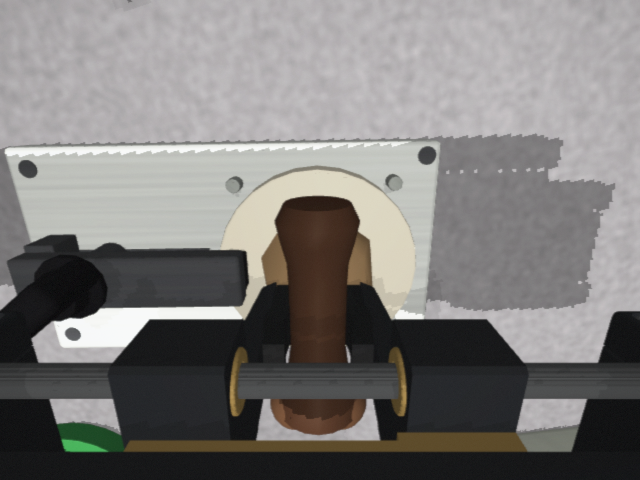

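The bone now lies square across the strap. I'll release it and rise.

```bash
python3 -m inch '[[0,0,0,0],[0,0,0,0],[0,0,0,0],[0,0,-0.4,0],[0,0,-2,0],[0,0,-4,0],[0,0,-6,0],[0,0,-8,0],[0,0,-9.3,0],[0,0,-9.3,0]]' 0.15 40
python3 - <<'E'
from plant import ctrl
from h import *
import cv2
c=ctrl.read_camera("wrist");cv2.imwrite("pics/w8.png",c["img"])
s=ctrl.state();todo(s,[.4435,-.1505,.163],-66);print(s['tcp_pos'],s['contact_force'],s['qpos'],s['time'])
E
```

```text
time: 16.95
tcp_pos: [0.5573, -0.1848, 0.164]
tcp_rot: [0.796, 0.606, 0.001, 0.001]
contact_force: [-0.6, 0.6, 0.6]
gripper_width: 0.0505
y ang -15.43 shift [  0.27 -11.82   0.  ] turn 50.57 tilt [ 0.0008 -0.0001]
[ 0.55676046 -0.18457778  0.16311044] [-1.38423332  0.63942403  0.62289357] [ 0.23726443  0.73470839  0.00746491  1.76381945 -0.0085256   0.64231297
 -0.01960355] 17.0
```

View pics/w8.png

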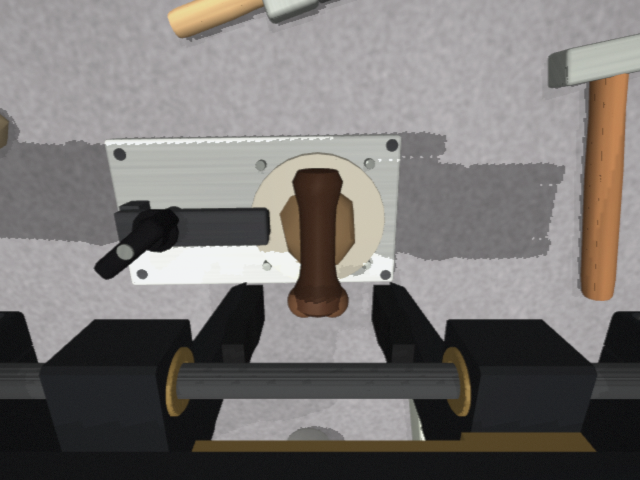

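```bash
python3 -m inch '[[0,-1,0,4],[0.1,-3,0,12],[0.1,-5.5,0,20],[0.2,-8,0,28],[0.2,-10,0,36],[0.3,-11.4,0,44],[0.3,-11.8,0,50.5],[0.3,-11.8,0,50.5],[0.3,-11.8,0,50.5],[0.3,-11.8,0,50.5]]'
python3 - <<'E'
from plant import ctrl
from h import *
import cv2
c=ctrl.read_camera("wrist");cv2.imwrite("pics/w9.png",c["img"])
s=ctrl.state();todo(s,[.4435,-.1505,.0735],-66.3);print(s['tcp_pos'],s['contact_force'],s['qpos'],s['time'])
E
```

```text
time: 18.25
tcp_pos: [0.4439, -0.1504, 0.1625]
tcp_rot: [0.978, 0.209, 0.0, -0.0]
contact_force: [-0.3, 0.4, -0.3]
gripper_width: 0.0507
y ang -65.88 shift [-0.04 -0.    8.91] turn 0.42 tilt [0.     0.0001]
[ 0.44384925 -0.15036951  0.16256044] [-0.69003778  0.11908719  0.26171829] [ 0.08958976  0.63713986  0.22122985  2.11463696 -0.32523515  0.42130659
 -0.58286881] 18.3
```

View pics/w9.png

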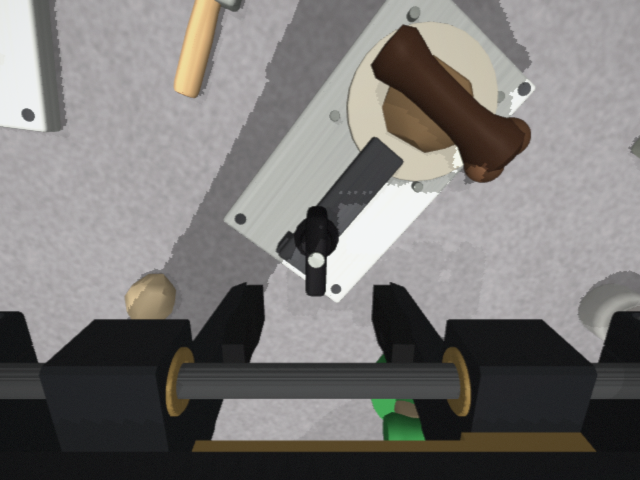

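```bash
python3 -m inch '[[0,0,0.8,0],[0,0,2.5,0],[0,0,4.5,0],[0,0,6.5,0],[0,0,8,0],[0,0,8.8,0],[0,0,8.9,0],[0,0,8.9,0],[0,0,8.9,0],[0,0,8.9,0]]'; python3 -m inch '[[0,0,0,0],[0,0,0,0],[0,0,0,0],[0,0,0,0],[0,0,0,0],[0,0,0,0],[0,0,0,0],[0,0,0,0],[0,0,0,0],[0,0,0,0]]' -1 40;  python3 - <<'E'
from plant import ctrl
from h import *
s=ctrl.state();todo(s,[.4435,-.1505,.07],-139);print(s['tcp_pos'],s['contact_force'],s['moment'],s['qpos'])
E
```

```text
time: 19.55
tcp_pos: [0.4439, -0.1503, 0.0741]
tcp_rot: [0.978, 0.209, 0.0, 0.0]
contact_force: [0.3, 0.1, -0.1]
gripper_width: 0.051
time: 20.8
tcp_pos: [0.4433, -0.1495, 0.074]
tcp_rot: [0.978, 0.209, -0.0, -0.001]
contact_force: [-1.9, 2.3, 5.1]
gripper_width: 0.0139
y ang -65.91 shift [-0.02  0.11  0.4 ] turn 73.09 tilt [-0.0007  0.0013]
[ 0.44326515 -0.14946112  0.07398849] [-1.87227934  2.29472174  5.12438302] [ 0.34898013  0.31364007 -0.07056631] [ 0.16948533  0.80588114  0.09478333  2.16446285 -0.38121094  0.18768339
 -0.54000435]
```

```bash
python3 -m inch '[[0,0,0,3],[0,0,0.05,9],[0,0,0.1,16],[0,0,0.1,23],[0,0,0.15,30],[0,0,0.2,37],[0,0,0.2,44],[0,0,0.25,51],[0,0,0.3,57],[0,0,0.3,60]]';  python3 - <<'E'
from plant import ctrl
from h import *
s=ctrl.state();todo(s,[.4435,-.1505,.07],-139);print(s['tcp_pos'],s['contact_force'],s['moment'],s['gripper_width'],s['qpos'])
E
python3 -m inch '[[0,0,0,2],[0,0,0,4],[0,0,0,6],[0,0,0.05,8],[0,0,0.05,10],[0,0,0.05,10],[0,0,0.05,10],[0,0,0.05,10],[0,0,0.05,10],[0,0,0.05,10]]';  python3 - <<'E'
from plant import ctrl
from h import *
s=ctrl.state();todo(s,[.4435,-.1505,.07],-139);print(s['tcp_pos'],s['contact_force'],s['moment'],s['gripper_width'],s['qpos'])
E
```

```text
time: 22.05
tcp_pos: [0.4429, -0.1518, 0.0709]
tcp_rot: [0.951, -0.311, 0.0, 0.001]
contact_force: [-2.7, -2.7, 3.6]
gripper_width: 0.0138
y ang -126.18 shift [-0.03 -0.14  0.09] turn 12.82 tilt [-0.0004 -0.0023]
[ 0.44291928 -0.15176938  0.07094086] [-2.72172471 -2.65181785  3.55624569] [-0.46984157  0.69375327  0.1121657 ] 0.013829215675794919 [ 0.07880623  0.83057568  0.25069618  2.17017076 -0.86759693  0.23938106
 -1.09921516]
time: 23.3
tcp_pos: [0.4426, -0.152, 0.0704]
tcp_rot: [0.92, -0.391, 0.0, 0.001]
contact_force: [-4.1, -4.0, 5.8]
gripper_width: 0.0136
y ang -136.09 shift [-0.05 -0.17  0.04] turn 2.91 tilt [-0.0008 -0.0026]
[ 0.44261864 -0.15203892  0.07039514] [-4.07005064 -3.99951263  5.82256   ] [-0.76133109  1.04747745  0.08379395] 0.013571674186585005 [ 0.06590751  0.83536927  0.27354292  2.17132285 -0.92075012  0.25097768
 -1.21791288]
```

```bash
python3 -m inch '[[0,0,0,1],[0,0,0,2],[0,0,0,3],[0,0,0,4],[0,0,0,5],[0,0,0,5],[0,0,0,5],[0,0,0,5],[0,0,0,5],[0,0,0,5]]';  python3 - <<'E'
from plant import ctrl
from h import *
import cv2
s=ctrl.state();todo(s,[.4435,-.1505,.07],-139);print(s['contact_force'],s['moment'],s['gripper_width'])
c=ctrl.read_camera("wrist");cv2.imwrite("pics/w10.png",c["img"])
E
```

```text
time: 24.55
tcp_pos: [0.4425, -0.1521, 0.0703]
tcp_rot: [0.903, -0.43, 0.0, 0.002]
contact_force: [-4.9, -4.1, 4.9]
gripper_width: 0.0135
y ang -140.89 shift [-0.06 -0.17  0.03] turn -1.89 tilt [-0.0012 -0.0029]
[-4.93268025 -4.09316974  4.90989036] [-0.9605323   1.06853662  0.80891654] 0.01351377432607145
```

View pics/w10.png

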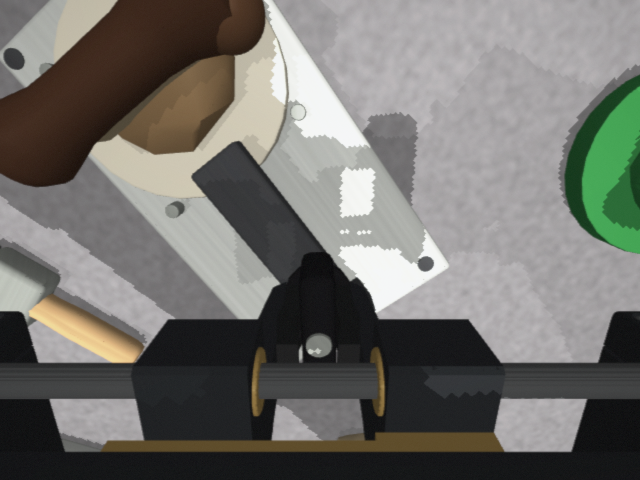

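The z moment jumped from 0.08 to 0.81 N m at a tool angle of -140.9°, which matches the expected tight angle of about -139.5°. That means the hard stop is reached, so I'll release and rise.

```bash
python3 -m inch '[[0,0,0,0],[0,0,0,0],[0,0,0,0],[0,0,0,0],[0,0,-0.5,0],[0,0,-3,0],[0,0,-6,0],[0,0,-9,0],[0,0,-12,0],[0,0,-15,0]]' 0.15
python3 - <<'E'
from plant import ctrl
from h import *
import cv2
c=ctrl.read_camera("wrist");cv2.imwrite("pics/w11.png",c["img"])
np.save("pics/w11.npy",np.array([c["intrinsics"]],float)); np.save("pics/w11p.npy",c["pose"])
c=ctrl.read_camera("scene");cv2.imwrite("pics/scene1.png",c["img"])
s=ctrl.state();todo(s,[.4435,-.1505,.07],-139);print(s['contact_force'],s['gripper_width'])
E
```

```text
time: 25.85
tcp_pos: [0.4433, -0.15, 0.2214]
tcp_rot: [0.903, -0.43, -0.0, -0.0]
contact_force: [0.5, 0.9, -0.6]
gripper_width: 0.0509
y ang -140.93 shift [-0.19  0.11 15.26] turn -1.93 tilt [ 0.0048 -0.0016]
[ 0.00190284 -0.57181528 -0.77947822] 0.050947014224835954
```

View pics/w11.png

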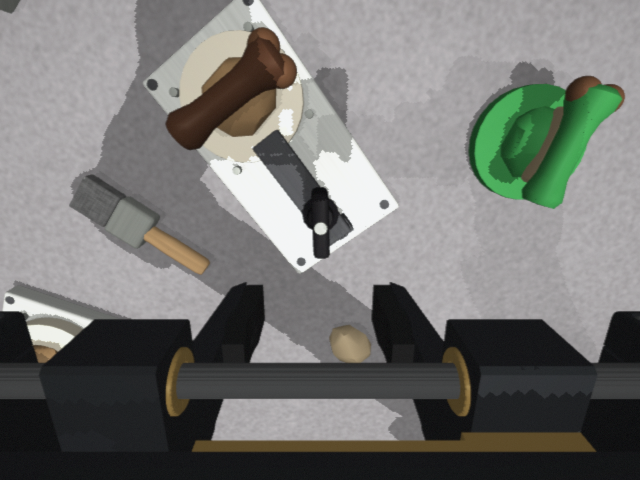

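View pics/scene1.png

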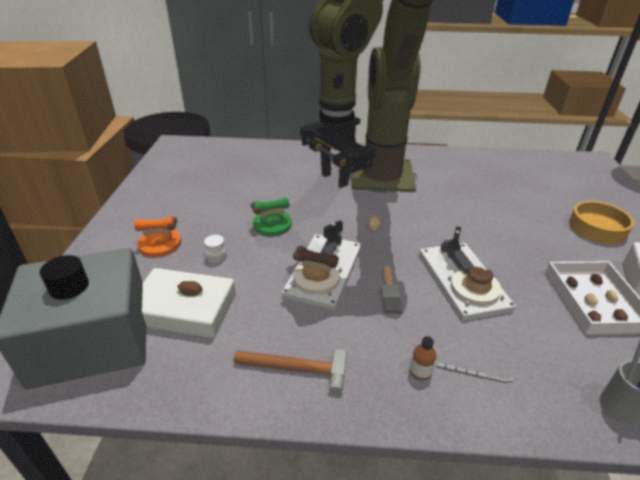

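Run:
```python
from plant import ctrl
from h import *
import cv2
c=ctrl.read_camera("wrist");img=c["img"]
ang=lambda a,b:np.degrees(np.arctan2(b[1]-a[1],b[0]-a[0]))
hsv=cv2.cvtColor(img,cv2.COLOR_BGR2HSV)
roi=np.zeros(img.shape[:2],np.uint8);roi[20:152,155:305]=1
m=((hsv[...,2]<95)&(hsv[...,1]>110)&(roi>0)).astype(np.uint8)
m=cv2.morphologyEx(m,cv2.MORPH_OPEN,np.ones((5,5)))
n,l,st,ce=cv2.connectedComponentsWithStats(m);i=1+st[1:,4].argmax();print("bone",st[i],ce[i])
P=np.array([onz(c,p,.086) for p in np.argwhere(l==i)[:,::-1]])
mu=P.mean(0);w,v=np.linalg.eigh(np.cov((P-mu).T));print("bone mid",mu,"dir",ang((0,0),v[:,1])%180,4*np.sqrt(w))
print("plate R edge",ang(onz(c,(398,205),.02),onz(c,(252,0),.02)),"L",ang(onz(c,(298,272),.02),onz(c,(146,84),.02)))
a=onz(c,(322,254),.099);b=onz(c,(320,200),.099);print("wing",ang(a,b))
```

```text
bone [ 170   37  116  115 4906] [229.75091724  97.35079494]
bone mid [ 0.55990079 -0.18608157] dir 76.45566274890265 [0.03246313 0.11898859]
plate R edge -13.460729657559561 L -14.972768432539725
wing -48.7382309137138
```

```bash
python3 -c "
from plant import ctrl
print(ctrl.state()['contact_force'],ctrl.state()['time']);print(ctrl.job_done())"
```

```text
[ 0.24788126  1.15229632 -1.16215437] 26.0
the job is handed in; nothing more can be done
None
```

I backed the bone stand's knob off about 70°, turned the bone about 40° anticlockwise on its seat, and screwed the knob back to its hard stop. I handed the job in at 26.0 s with the gripper clear of everything; the interface gives no verdict.

- **Knob tight:** the moment jumped to 0.81 N m at the end of the turn. The wing measured -48.7° in the last picture, against about -49.5° expected when fully tight.
- **Bone square:** it measured 76.5°, against a strap direction of about -15°, so it is 1–2° off square. The two plate edges disagreed by 1.5° in that picture.
- **Bone seated:** its middle measured about 4 mm from the first reading. That is within the 12 mm allowed, and some of it is likely mask and calibration error. I judged the disc flat by eye only.
- **Other items:** the coiled fossil and the look-alikes looked unmoved in the scene picture; I did not measure them.

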